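# Draw the core tote out of its bay and tip the cores into the marked corner

## Task

Take the blue tote by its handle, slide it straight out from under the grey riser, and lift it at least 10 cm off the bench. Tilt it down toward its yellow-capped corner so that this corner is clearly the lowest, until both loose cores have slid together into it and lie still, spilling none and leaving everything else on the bench alone. Finish while holding the tote steadily in the air, tilted like this (clearly tilted, but no more than about 45 degrees), with nothing else supporting it: do not put it down or let go.

Things in the scene. Friction and masses are not known exactly. Their poses are not given: they have to be found in the camera images.
- tote: Loose open blue tote, 190 (its x) x 150 mm (its y), walls 45 mm high, 4 mm thick, floor 4 mm, 0.25 kg; arched handle across its middle, legs outside the long walls (158 mm over them), leaning in to the grip. Origin: centre of its underside; x points from its front end into the bay, z up. The floor is slick: cores slide from about 10 degrees of tilt. Yellow-capped corner: -x, +y (front left).
- tote_grip (a point): Centre of the black grip sleeve on the handle bar, 116 mm above the tote's underside, over its centre. The sleeve is 28 mm thick (tote's x), 24 mm tall and 60 mm long (tote's y), so fingers from above close along the tote's x. Axes as the tote's.
- tote_corner (a point): Inner bottom corner of the tote under the yellow cap, on the inner floor where the walls meet (91 mm to -x, 71 mm to +y of the tote's origin, 4 mm up). A 34 mm yellow patch marks the floor there.
- riser: Fixed grey sheet-steel riser, a bridge 100 mm deep (x), 186 wide (y; 222 over its flanges), 66 high, open to its -x. Bay beneath: 61 mm high, 176 wide. Origin: centre of its footprint on the bench, z up; front edge of the deck at x = -50 mm. At the start the rear 65 to 85 mm of the tote is under the deck; the handle stands in front of it, its grip above deck height.
- core_a: Grey ring-shaped core, 57 mm across and 20 mm thick, 0.2 kg, lying flat and loose in the tote; origin at the centre of its underside. The two cores are alike.
- core_a_mid (a point): Centre of core_a, half-way up.
- core_b: Grey ring-shaped core, 57 mm across and 20 mm thick, 0.2 kg, lying flat and loose in the tote; origin at the centre of its underside. The two cores are alike.
- core_b_mid (a point): Centre of core_b, half-way up.
- glue_bottle: Loose amber glue bottle, 51 mm across, 140 mm tall; bystander, origin at the centre of its underside.
- cup_offcuts: Loose small grey plastic tub, 71 mm across, 40 mm tall; bystander, origin at the centre of its underside.
- tape_yellow: Loose roll of yellow tape lying flat, 84 mm across, 19 mm tall; bystander, origin at the centre of its underside.
Things that resemble listed ones, but are neither listed nor needed, are in the scene too. What is shaped like the core_b but pink or turquoise is not meant.

How it is judged:
On the way:
1. the tote has been slid clear of the riser's deck (x of tote in the frame of riser below -0.148 m), for 0.1 s.
At the end, for the whole second after the job is handed in: Held, touching nothing else: tote's underside centre over 90 mm above the bench; tilt 0.2 to 0.8 rad in all, front end and left side each at least 0.11 rad down; both core centres within 100 mm of the inner bottom corner with the yellow cap, below the rim; all at rest (under 0.03 m/s) (height (world z) of tote above 0.09 m and angle between tote's own z axis and vertical between 0.2 and 0.8 rad and angle between tote's own x axis and vertical below 1.46 rad and angle between tote's own y axis and vertical above 1.68 rad and contact force between the fingers and tote above 2 N and contact force between tote and riser below 0.2 N and linear speed of each of tote, core_a, core_b below 0.03 m/s and contact force between tote and glue_bottle below 0.2 N and contact force between tote and cup_offcuts below 0.2 N and contact force between tote and tape_yellow below 0.2 N and distance between each of core_a_mid, core_b_mid and tote_corner below 0.1 m and z of each of core_a_mid, core_b_mid in the frame of tote below 0.045 m); the arm keeps its last pose, push and grip.
It fails at once if a core leaves the tote (distance between any of core_a_mid, core_b_mid and tote_grip above 0.19 m).
It fails at once if a bystander is moved by more than 20 mm (distance of any of glue_bottle, cup_offcuts, tape_yellow from where it was at the start of the episode above 0.02 m).
It also fails if it takes over 40 s, if anything falls off the work surface, if the arm or the gripper's body presses on something with over 40 N, if the wrist force passes 120 N, or if a joint passes its speed limit or range.

## Robot

A 6-joint arm with a two-finger parallel gripper is mounted at the origin on the work surface; the furniture and walls round the work are solid. World frame = base frame: x ahead of the robot, y to its left, z up, the work surface at z = 0. Lengths are in m, angles in rad, forces in N, time in s.
With the tool pointing down it reaches from about 0.3 to 0.775 m from the base axis. Payload 14.6 kg.
Tool frame: the origin (TCP) lies at the very end of the fingers, on their centre line; the grasp point (between the pads) lies 19 mm behind it; z points along the fingers, y is the line along which they close (so a half turn about z gives the same grasp; the last joint's range is limited). The gripper opens to 94 mm and grips with 3 to 60 N. Pads are 16 mm wide; open, the fingers measure 119 mm over their backs; the gripper's body (75 mm by 177 mm) begins 78 mm behind the grasp point.
Start: joints at [1.107, 0.3, 1.521, -0, 1.321, -0.067], TCP at [0.213, 0.507, 0.205] pointing down, gripper open.
Joint ranges: [-3.03, 3.03], [-0.79, 2.21], [0.23, 2.52], [-1.04, 4.18], [0, 3.07], [-2.55, 2.55]. Speed limits (rad/s): [2.22, 2.22, 2.57, 3.14, 3.14, 3.14].

## Interface

Orientations are given as [roll, pitch, yaw] about the fixed x, y, z axes, in that order (R = Rz(yaw) Ry(pitch) Rx(roll)).
In Python, from station import ctrl gives the robot as it stands.
- The arm moves only by the tool move_arm, never from a script. Its argument "increments" is a list of rows, each a list of 7 numbers: the opening, from 0 (shut) to 1 (fully open), then the shift along the tool's x, y, z in units of 50 mm (1.0 is 50 mm), then the turn, a rotation vector about the tool's x, y, z in rad. In form: [[claw, tx, ty, tz, rx, ry, rz], ...]. A call has 1 to 20 rows; each row shifts and turns the commanded pose from where the row before left it, along the tool's axes as they then stand; what a row does not reach is not made up. A row lasts 1/10 s, in which the tool goes at most 50 mm and 8.59 degrees, less where a joint would pass 70% of its speed; a pose out of reach is approached as far as the arm can. A call is refused whole if a number of a shift passes 1 or a number of a turn 0.15, either way. A call with a gripper value outside its range is refused whole. The fingers move at their own pace and stop on an object; "force" is the grip in N (left out, the last holds). Time passes only in rows, so rows that do not move let the fingers close. It gives the time, the measured TCP pose, the force, the opening and the grip force at its end, in the units of the state.
- ctrl.get_obs(): the state, without advancing time (a new reading comes with each control period).
- ctrl.camera(name): name is "scene" or "top" or "wrist"; returns a dict with "color" (400x640x3 uint8, blue, green, red), "K" (3x3 intrinsics, pixels), "pose" (4x4, takes a point from camera to world coordinates); the wrist camera has in their place "tool_from_camera" (4x4, takes a point from camera to tool coordinates, whose origin is the TCP and whose axes are the flange's). Camera axes: x right, y down, z forward; pixel columns grow to the right and rows downward; lengths in m; the calibration is good to about 2 mm. A picture is of the moment at which its call begins: read the wrist's pose just before it. There is no depth.
- ctrl.hand_in(): hands the job in; it is judged then, once.
Trained networks look in a picture, given as the dict that the camera call returned (one of the last four; its "shot" number tells which), for a name from the list of things; names that differ only in an ending like _2 or _b are one class to them, and where a whole thing is asked for, a point or a joint stands for the part that bears it (a point fixed in the world has none). Each returns a list of dicts, best first, with "conf" (0 to 1); they miss things now and then, are a little off and sometimes report something else, mostly with a low value. They report only what shows in the picture. A call takes as long as a camera call. They do not tell look-alikes from the thing itself.
- ctrl.cut_out(name, picture): "mask" (400x640 bool, what is visible of it) and "centre" ([row, column] in pixels, amid what is visible of it).
The state is a dict: "time_s": time; "qpos": joint angles; "joint_vel": joint speeds; "tau": joint torques, N m; "ee_pos": TCP position; "eef_rot": TCP orientation; "force": force on the tool from outside, world axes, zero at the start; "moment": the same for the moment, N m; "grip_width": finger opening in m; "grip_force": force on a finger pad.
Only numpy, scipy, OpenCV 4.12 (cv2) and the standard library are available. Lean on these libraries where they do the work, as an engineer would, in place of code of your own. Each camera call takes 0.05 s, during which the arm holds its last target. There are 200 camera calls.

## Working session

There is one attempt and no reset: what is moved stays moved. The work goes in short steps, Python scripts to look and compute and a tool call to move; the robot and the scene stay as the last step left them, time stands still between calls to the robot, and variables do not carry over. Pictures are saved under pics/ and viewed, at most 10 in all, crops included, and the job is handed in when it is done.

Besides the shell and the picture viewer there is one more tool, called as a command line: name --pt "numbers of a row" for each row, then --argument value for the rest. move_arm: Moves the arm, as the interface text tells. Its arguments: {"type":"object","properties":{"increments":{"type":"array","items":{"type":"array","items":{"type":"number"}}},"force":{"type":"number"}},"required":["increments"]}

```bash
mkdir -p pics; ls
cat > h.py <<'E'
import numpy as np,cv2
from station import ctrl
from scipy.spatial.transform import Rotation as R
def ray(p,uv,z):
    K=p["K"];P=p["pose"];d=P[:3,:3]@np.linalg.inv(K)@[uv[0],uv[1],1];o=P[:3,3]
    return o+d*(z-o[2])/d[2]
def proj(p,X):
    P=np.linalg.inv(p["pose"]);c=P[:3,:3]@np.asarray(X)+P[:3,3];c=p["K"]@c;return c[:2]/c[2]
E
python3 - <<'E'
from h import *
o=ctrl.get_obs();print(o["ee_pos"],o["eef_rot"],o["time_s"])
for n in("top","scene"):
    p=ctrl.camera(n);cv2.imwrite(f"pics/{n}0.png",p["color"]);print(n,p["pose"][:3,3].round(3))
    for t,z in(("tote",0.045),("tote_grip",.128),("riser",.066),("core_a",.024),("glue_bottle",.14),("cup_offcuts",.04),("tape_yellow",.019)):
        for r in ctrl.cut_out(t,p)[:3]:
            c=r["centre"];m=r["mask"].astype(np.uint8);cnt=np.argwhere(m)[:,::-1].astype(np.float32)
            print(t,round(r["conf"],2),np.round(c),ray(p,(c[1],c[0]),z).round(3),[np.round(v,1) for v in cv2.minAreaRect(cnt)])
E
```

```text
pics
[0.21246143 0.50704399 0.20488797] [-3.14048484e+00 -9.61974162e-05  2.74475599e+00] 0.0
top [0.462 0.115 1.138]
tote 0.9 [245. 288.] [0.461 0.211 0.045] [array([287.3, 245.2]), array([58.7, 46.4]), np.float64(36.0)]
tote_grip 0.63 [247. 286.] [0.457 0.208 0.128] [array([287.1, 245.6]), array([58.8, 47.2]), np.float64(35.8)]
riser 0.89 [210. 314.] [0.556 0.14  0.066] [array([312. , 211.3]), array([78.4, 38.6]), np.float64(35.8)]
core_a 0.84 [275. 361.] [0.381 0.013 0.024] [array([359.8, 273.3]), array([19.8, 19.1]), np.float64(45.0)]
core_a 0.59 [210. 437.] [ 0.561 -0.202  0.024] [array([438. , 209.5]), array([19., 20.]), np.float64(90.0)]
core_a 0.53 [243. 314.] [0.467 0.141 0.024] [array([308.9, 242.5]), array([16.9, 19. ]), np.float64(17.1)]
glue_bottle 0.85 [123. 348.] [0.772 0.053 0.14 ] [array([350.5, 124. ]), array([22., 17.]), np.float64(90.0)]
cup_offcuts 0.89 [239. 219.] [0.478 0.398 0.04 ] [array([219. , 240.5]), array([25., 24.]), np.float64(90.0)]
cup_offcuts 0.47 [238. 309.] [0.481 0.153 0.04 ] [array([307.6, 242.5]), array([13.5, 18. ]), np.float64(21.0)]
tape_yel
[... 293 characters left out ...]
 259. ]), array([63.9, 58.5]), np.float64(71.6)]
riser 0.74 [224. 317.] [0.568 0.155 0.066] [array([318.4, 231.3]), array([39.9, 76.8]), np.float64(66.0)]
core_a 0.59 [254. 319.] [0.524 0.212 0.024] [array([321.4, 251.5]), array([11.6, 19.2]), np.float64(38.7)]
core_a 0.58 [171. 379.] [ 0.554 -0.192  0.024] [array([378.5, 170.6]), array([16.4, 15.5]), np.float64(18.4)]
core_a 0.45 [252. 343.] [0.475 0.171 0.024] [array([341.6, 252.2]), array([13.3, 19.9]), np.float64(15.9)]
glue_bottle 0.77 [179. 279.] [0.716 0.127 0.14 ] [array([276.5, 175. ]), array([36., 17.]), np.float64(90.0)]
cup_offcuts 0.88 [310. 293.] [0.474 0.403 0.04 ] [array([292.4, 312.3]), array([28.4, 30.3]), np.float64(20.6)]
```

Run:
```python
import cv2,numpy as np
a=cv2.imread("pics/top0.png")[100:320,180:460];b=cv2.imread("pics/scene0.png")[160:340,240:400]
cv2.imwrite("pics/t0c.png",cv2.resize(a,None,fx=2.8,fy=2.7,interpolation=2))
cv2.imwrite("pics/s0c.png",cv2.resize(b,None,fx=3.3,fy=3.3,interpolation=2))
```

```text
(no output)
```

View pics/t0c.png

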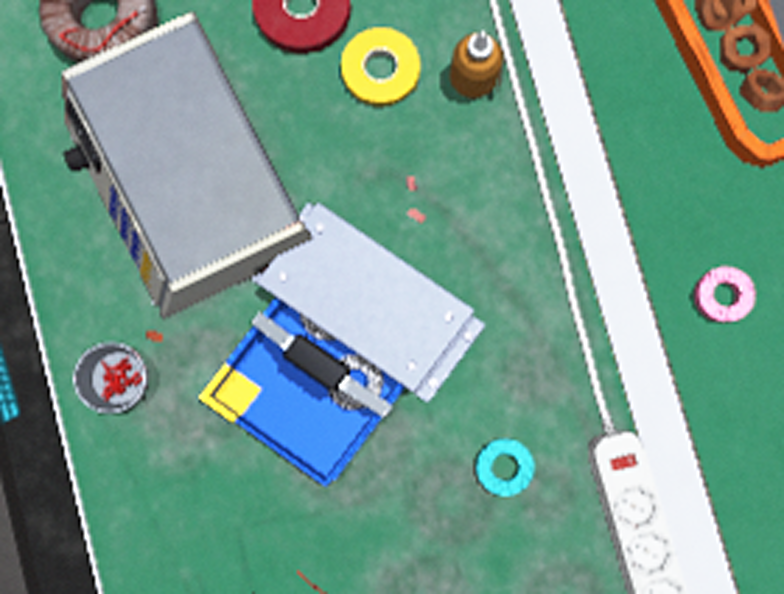

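View pics/s0c.png

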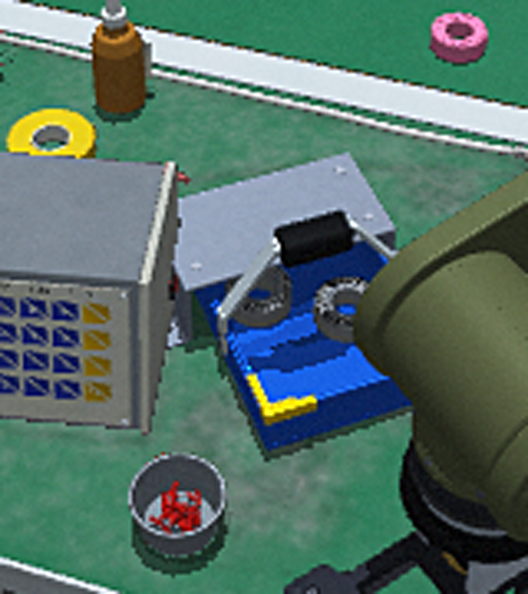

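The top view shows the grip near pixel (293,234), the yellow corner near (251,248) and the front-right corner near (296,279). A tall instrument stands left of the riser, so I'll refine the grip and yaw and check that instrument's height.

Run:
```python
from h import *
T=ctrl.camera("top");S=ctrl.camera("scene")
for p,(c0,c1,r0,r1) in((T,(265,325,215,255)),(S,(315,355,220,245))):
    im=p["color"][r0:r1,c0:c1].astype(int);m=(im.max(2)<60)
    n,l,st,ce=cv2.connectedComponentsWithStats(m.astype(np.uint8));i=1+np.argmax(st[1:,4])
    pts=np.argwhere(l==i)[:,::-1].astype(np.float32)+[c0,r0];pts=pts.astype(np.float32)
    (c,s,a)=cv2.minAreaRect(pts);print(c,s,a,len(pts),ray(p,c,.128).round(4),ray(p,c,.116).round(4))
    b=cv2.boxPoints((c,s,a));W=[ray(p,x,.128)[:2] for x in b];print(np.round(W,3))
def tri(u,v):
    A=[];b=[]
    for p,x in((T,u),(S,v)):
        M=p["K"]@np.linalg.inv(p["pose"])[:3]
        for k in(0,1):A.append(x[k]*M[2,:3]-M[k,:3]);b.append(M[k,3]-x[k]*M[2,3])
    return np.linalg.lstsq(np.array(A),np.array(b),rcond=None)[0].round(3)
print("box",tri((288.2,185.9),(293.6,210)))
W=[ray(T,x,.045) for x in((251.4,248.1),(296.1,278.9))];print("front corners",np.round(W,3))
m=ctrl.cut_out("riser",T)[0]["mask"].astype(np.uint8)
h=cv2.findContours(m,0,2)[0];h=max(h,key=len);print([ray(T,x,.066)[:2].round(3) for x in cv2.boxPoints(cv2.minAreaRect(h))])
```

```text
(292.8580322265625, 234.09402465820312) (23.021377563476562, 10.562005043029785) 34.69515609741211 74 [0.4894 0.1914 0.128 ] [0.4898 0.1923 0.116 ]
[[0.495 0.223]
 [0.517 0.208]
 [0.484 0.16 ]
 [0.462 0.175]]
(335.3018798828125, 232.0565948486328) (12.63716983795166, 23.62601661682129) 74.05460357666016 281 [0.4812 0.2038 0.128 ] [0.4869 0.1941 0.116 ]
[[0.514 0.214]
 [0.478 0.162]
 [0.449 0.194]
 [0.485 0.244]]
box [0.61  0.204 0.137]
front corners [[0.454 0.309 0.045]
 [0.372 0.188 0.045]]
[array([0.572, 0.261]), array([0.656, 0.203]), array([0.533, 0.032]), array([0.451, 0.091])]
```

move_arm --pt "1 -0.63 -0.306 0 0 0 0" --pt "1 -0.63 -0.306 0 0 0 0" --pt "1 -0.63 -0.306 0 0 0 0" --pt "1 -0.63 -0.306 0 0 0 0" --pt "1 -0.63 -0.306 0 0 0 0" --pt "1 -0.63 -0.306 0 0 0 0" --pt "1 -0.63 -0.306 0 0 0 0" --pt "1 -0.63 -0.306 0 0 0 0" --pt "1 -0.63 -0.306 0 0 0 0" --pt "1 -0.63 -0.306 0 0 0 0" --pt "1 -0.63 -0.306 0 0 0 0" --pt "1 -0.61 -0.305 0 0 0 0"

```text
time_s: 2.15
ee_pos: [0.4902, 0.191, 0.2055]
eef_rot: [3.141, 0.0, 2.745]
force: [-0.5, 0.4, -1.2]
grip_width: 0.0941
grip_force: 0.0
```

move_arm --pt "1 0 0 0 0 0 0.14" --pt "1 0 0 0 0 0 0.14" --pt "1 0 0 0 0 0 0.14" --pt "1 0 0 0 0 0 0.14" --pt "1 0 0 0 0 0 0.14" --pt "1 0 0 0 0 0 0.14" --pt "1 0 0 0 0 0 0.14" --pt "1 0 0 0 0 0 0.14" --pt "1 0 0 0 0 0 0.14" --pt "1 0 0 0 0 0 0.14" --pt "1 0 0 0 0 0 0.14" --pt "1 0 0 0 0 0 0.14" --pt "1 0 0 0 0 0 0.105" --pt "1 0 0 0 0 0 0"

```text
time_s: 3.55
ee_pos: [0.4893, 0.1923, 0.2055]
eef_rot: [3.142, -0.0, 0.958]
force: [-0.5, -1.3, 0.7]
grip_width: 0.0939
grip_force: 0.0
```

Run:
```python
from h import *
o=ctrl.get_obs();print(o["ee_pos"],o["eef_rot"],o["time_s"],o["force"])
p=ctrl.camera("wrist");T=np.eye(4);T[:3,:3]=R.from_euler("xyz",o["eef_rot"]).as_matrix();T[:3,3]=o["ee_pos"]
p["pose"]=T@p["tool_from_camera"]
im=p["color"].astype(int)
for r in ctrl.cut_out("tote_grip",p)[:1]: print(r["conf"],r["centre"])
m=(im.max(2)<55).astype(np.uint8)
n,l,st,ce=cv2.connectedComponentsWithStats(m)
for i in range(1,n):
    if st[i,4]>300:
        c,s,a=cv2.minAreaRect(np.argwhere(l==i)[:,::-1].astype(np.float32));print(c,s,a,st[i,4],ray(p,c,.128).round(4),ray(p,c,.12).round(4))
for g in ((.489,.192,.128),tuple(o["ee_pos"])): print(proj(p,g))
cv2.imwrite("pics/w1.png",p["color"])
```

```text
[0.48932338 0.19228157 0.20545583] [ 3.14159225e+00 -1.38532454e-05  9.58171852e-01] 3.55 [-0.45506879 -1.28140611  0.74057857]
0.65 [171.2, 279.5]
(51.71187973022461, 81.06612396240234) (10.179654121398926, 197.1644287109375) 32.07400131225586 1788 [0.3873 0.3734 0.128 ] [0.3829 0.3774 0.12  ]
(311.754150390625, 195.88409423828125) (33.835567474365234, 73.02485656738281) 2.0454084873199463 2014 [0.4912 0.1966 0.128 ] [0.4901 0.195  0.12  ]
(210.09999084472656, 261.70001220703125) (25.346242904663086, 81.34043884277344) 39.20720291137695 1443 [0.3919 0.1992 0.128 ] [0.3877 0.1977 0.12  ]
(416.5610046386719, 260.95123291015625) (79.96096801757812, 24.363107681274414) 51.34019470214844 1407 [0.5295 0.1031 0.128 ] [0.5296 0.0987 0.12  ]
(319.5, 325.5) (147.0, 639.0) 90.0 27895 [0.4311 0.0999 0.128 ] [0.4281 0.0953 0.12  ]
(567.5, 309.0) (112.0, 143.0) 90.0 9077 [ 0.6109 -0.0074  0.128 ] [ 0.6135 -0.0153  0.12  ]
[312.81865912 202.17736051]
[312.89147296 236.64767171]
```

View pics/w1.png

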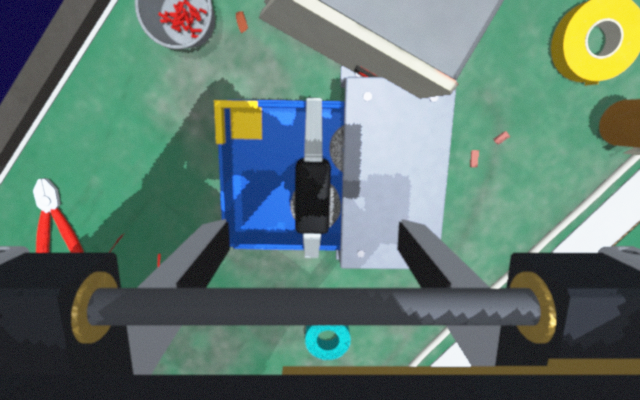

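The grip sleeve (centre at pixel 312,196) is centred between the fingers and square to them, and the instrument box is clear. Next I go down and close.

move_arm --pt "1 0.04 0 0.3 0 0 0" --pt "1 0 0 0.4 0 0 0" --pt "1 0 0 0.4 0 0 0" --pt "1 0 0 0.4 0 0 0" --pt "1 0 0 0.4 0 0 0" --pt "1 0 0 0.27 0 0 0" --pt "1 0 0 0 0 0 0"

```text
time_s: 4.35
ee_pos: [0.4898, 0.1936, 0.0955]
eef_rot: [-3.14, 0.002, 0.961]
force: [0.1, -0.4, 0.2]
grip_width: 0.094
grip_force: 0.0
```

move_arm --pt "0.2 0 0 0 0 0 0" --pt "0 0 0 0 0 0 0" --pt "0 0 0 0 0 0 0" --pt "0 0 0 0 0 0 0" --pt "0 0 0 0 0 0 0" --pt "0 0 0 0 0 0 0" --pt "0 0 0 0 0 0 0" --pt "0 0 0 0 0 0 0" --force 55

```text
time_s: 5.15
ee_pos: [0.4905, 0.1939, 0.0969]
eef_rot: [-3.142, 0.0, 0.96]
force: [-0.4, -0.6, 1.2]
grip_width: 0.0333
grip_force: 0.0
```

move_arm --pt "0 0 0 0 0 0 0" --pt "0 0 0 0 0 0 0" --pt "0 0 0 0 0 0 0" --pt "0 0 0 0 0 0 0" --pt "0 0 -0.04 0 0 0 0" --pt "0 0 -0.08 0 0 0 0" --pt "0 0 -0.12 0 0 0 0" --pt "0 0 -0.12 0 0 0 0"

```text
time_s: 5.95
ee_pos: [0.4753, 0.2045, 0.0969]
eef_rot: [3.142, 0.0, 0.96]
force: [1.8, -1.5, -0.6]
grip_width: 0.0273
grip_force: 54.9
```

Gripped at 27.3 mm wide with 55 N, and the drag force is small. I'll keep pulling.

move_arm --pt "0 0 -0.14 0 0 0 0" --pt "0 0 -0.16 0 0 0 0" --pt "0 0 -0.16 0 0 0 0" --pt "0 0 -0.16 0 0 0 0" --pt "0 0 -0.16 0 0 0 0" --pt "0 0 -0.16 0 0 0 0" --pt "0 0 -0.16 0 0 0 0" --pt "0 0 -0.16 0 0 0 0" --pt "0 0 -0.16 0 0 0 0" --pt "0 0 -0.16 0 0 0 0" --pt "0 0 -0.16 0 0 0 0" --pt "0 0 -0.12 0 0 0 0" --pt "0 0 -0.08 0 0 0 0" --pt "0 0 -0.04 0 0 0 0" --pt "0 0 0 0 0 0 0" --pt "0 0 0 0 0 0 0"

```text
time_s: 7.55
ee_pos: [0.3946, 0.2611, 0.0969]
eef_rot: [-3.141, 0.0, 0.96]
force: [-0.4, 0.6, -1.2]
grip_width: 0.0277
grip_force: 54.9
```

Run:
```python
from h import *
o=ctrl.get_obs();print(o["ee_pos"],o["time_s"],o["force"])
p=ctrl.camera("wrist");q=ctrl.camera("top")
cv2.imwrite("pics/w2.png",np.hstack([cv2.resize(p["color"],(400,250)),cv2.resize(q["color"][150:310,200:400],(400,320))[:250]]))
```

```text
[0.39460112 0.26105796 0.09691714] 7.55 [-0.35393575  0.61312074 -1.2019528 ]
```

View pics/w2.png

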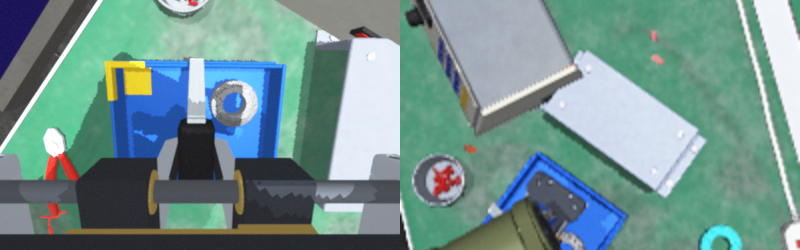

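The tote is clear of the deck, with a visible gap of about 40 mm. Next I lift it.

move_arm --pt "0 0 0 -0.05 0 0 0" --pt "0 0 0 -0.1 0 0 0" --pt "0 0 0 -0.2 0 0 0" --pt "0 0 0 -0.3 0 0 0" --pt "0 0 0 -0.35 0 0 0" --pt "0 0 0 -0.4 0 0 0" --pt "0 0 0 -0.4 0 0 0" --pt "0 0 0 -0.4 0 0 0" --pt "0 0 0 -0.4 0 0 0" --pt "0 0 0 -0.35 0 0 0" --pt "0 0 0 -0.3 0 0 0" --pt "0 0 0 -0.2 0 0 0" --pt "0 0 0 -0.1 0 0 0" --pt "0 0 0 -0.05 0 0 0" --pt "0 0 0 0 0 0 0"

```text
time_s: 9.15
ee_pos: [0.3946, 0.261, 0.2768]
eef_rot: [-3.141, 0.0, 0.96]
force: [-0.7, 0.2, -6.3]
grip_width: 0.0278
grip_force: 54.9
```

move_arm --pt "0 0 0 0 -0.01 -0.01 0" --pt "0 0 0 0 -0.02 -0.02 0" --pt "0 0 0 0 -0.02 -0.02 0" --pt "0 0 0 0 -0.02 -0.02 0" --pt "0 0 0 0 -0.02 -0.02 0" --pt "0 0 0 0 -0.02 -0.02 0" --pt "0 0 0 0 -0.02 -0.02 0" --pt "0 0 0 0 -0.02 -0.02 0" --pt "0 0 0 0 -0.02 -0.02 0" --pt "0 0 0 0 -0.02 -0.02 0" --pt "0 0 0 0 -0.02 -0.02 0" --pt "0 0 0 0 -0.02 -0.02 0" --pt "0 0 0 0 -0.02 -0.02 0" --pt "0 0 0 0 -0.02 -0.02 0" --pt "0 0 0 0 -0.02 -0.02 0" --pt "0 0 0 0 -0.02 -0.02 0" --pt "0 0 0 0 -0.02 -0.02 0" --pt "0 0 0 0 -0.02 -0.02 0" --pt "0 0 0 0 -0.01 -0.01 0" --pt "0 0 0 0 0 0 0"

```text
time_s: 11.15
ee_pos: [0.3946, 0.2612, 0.2767]
eef_rot: [2.765, 0.353, 0.893]
force: [0.8, 0.2, -6.0]
grip_width: 0.0275
grip_force: 54.9
```

move_arm --pt "0 0 0 0 0 0 0" --pt "0 0 0 0 0 0 0" --pt "0 0 0 0 0 0 0" --pt "0 0 0 0 0 0 0" --pt "0 0 0 0 0 0 0" --pt "0 0 0 0 0 0 0" --pt "0 0 0 0 0 0 0" --pt "0 0 0 0 0 0 0" --pt "0 0 0 0 0 0 0" --pt "0 0 0 0 0 0 0"

```text
time_s: 12.15
ee_pos: [0.3946, 0.261, 0.277]
eef_rot: [2.766, 0.352, 0.892]
force: [0.7, 0.8, -5.4]
grip_width: 0.0277
grip_force: 54.9
```

Run:
```python
from h import *
o=ctrl.get_obs();M=R.from_euler("xyz",o["eef_rot"]).as_matrix();print(o["ee_pos"],o["time_s"],o["force"],"tool axes z:",M[2])
p=ctrl.camera("wrist");q=ctrl.camera("scene")
cv2.imwrite("pics/w3.png",np.hstack([cv2.resize(p["color"],(400,250)),cv2.resize(q["color"][180:380,240:560],(400,250))]))
```

```text
[0.39464891 0.26103418 0.2769508 ] 12.15 [ 0.6833837   0.80329521 -5.35537367] tool axes z: [-0.34462879  0.3446362  -0.87318777]
```

View pics/w3.png

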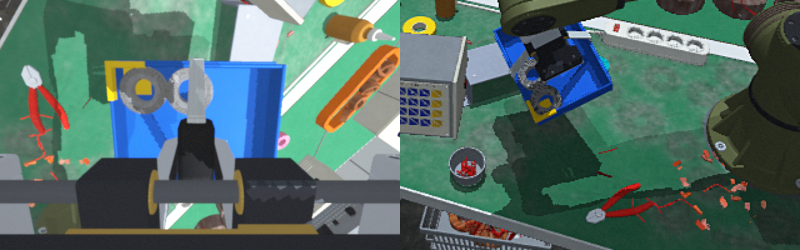

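Run:
```python
from h import *
for k in(0,1):
    p=ctrl.camera("wrist");p["pose"]=p["tool_from_camera"]
    c=ray(p,(110*1.6,62*1.6),.052);print("rim corner tool mm",c.round(3))
    for r in ctrl.cut_out("core_a",p)[:3]:
        u=r["centre"];x=ray(p,(u[1],u[0]),.077)  # tool frame: underside at z=.097, core top .073, mid .083
        print(round(r["conf"],2),u,"tote xy",x[1].round(3),x[0].round(3),"dist",np.linalg.norm(x[[1,0]]-[-.091,.071]).round(3))
```

```text
rim corner tool mm [ 0.076 -0.09   0.052]
0.78 [144.1, 284.8] tote xy -0.021 0.045 dist 0.075
0.75 [149.7, 218.4] tote xy -0.071 0.04 dist 0.036
0.56 [221.7, 452.0] tote xy 0.11 -0.016 dist 0.219
rim corner tool mm [ 0.076 -0.09   0.052]
0.88 [144.8, 283.4] tote xy -0.022 0.044 dist 0.074
0.74 [180.2, 324.4] tote xy 0.009 0.017 dist 0.113
0.68 [225.0, 450.9] tote xy 0.109 -0.019 dist 0.219
```

move_arm --pt "0 0 0 0 0 0 0" --pt "0 0 0 0 0 0 0" --pt "0 0 0 0 0 0 0" --pt "0 0 0 0 0 0 0" --pt "0 0 0 0 0 0 0"

```text
time_s: 12.95
ee_pos: [0.3947, 0.261, 0.277]
eef_rot: [2.766, 0.352, 0.892]
force: [0.2, -0.1, -5.5]
grip_width: 0.0276
grip_force: 54.9
```

Run:
```python
from h import *
p=ctrl.camera("wrist");p["pose"]=p["tool_from_camera"]
for r in ctrl.cut_out("core_a",p)[:3]: print(round(r["conf"],2),r["centre"])
```

```text
0.79 [148.5, 217.8]
0.78 [142.4, 285.6]
0.63 [226.9, 452.7]
```

Both cores are seated: one in the corner, and the other against it along the left wall, about 90 mm from the corner. Positions haven't changed between looks, and the rim corner is where it should be relative to the tool, so the grip hasn't slipped.

```bash
python3 -c "
from station import ctrl
print(ctrl.hand_in())"
```

```text
the job is handed in; nothing more can be done
None
```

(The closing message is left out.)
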